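# Pack the registered specimens for the courier

## Robot

A 6-joint arm with a two-finger parallel gripper is mounted at the origin on the work surface. World frame = base frame: x ahead of the robot, y to its left, z up, the work surface at z = 0. Lengths are in m, angles in rad, forces in N, time in s.
With the tool pointing down it reaches from about 0.25 to 0.725 m from the base axis. Payload 9.7 kg.
Tool frame: the origin (TCP) lies midway between the tips of the shut fingers; the grasp point (between the pads) lies 19 mm behind it; z points along the fingers, y is the line along which they close (so a half turn about z gives the same grasp; the last joint's range is limited). The gripper opens to 85 mm and grips with 20 to 120 N. Pads are 22 mm wide; open, the fingers measure 114 mm over their backs; the gripper's body (76 mm by 85 mm) begins 54 mm behind the grasp point. The pads swing forward as they close: fully open they stand 13 mm farther back than shut.
Start: joints at [-1.197, 0.087, 0.176, 1.66, 0, 1.571], TCP at [0.201, -0.512, 0.231] pointing down, gripper open.
Joint ranges: [-3.13, 3.13], [-0.85, 1.81], [-1.15, 1.24], [-2.2, 2.28], [-1.44, 1.52], [-3.14, 3.14]. Speed limits (rad/s): [2.22, 2.22, 2.57, 3.14, 3.14, 3.14].

## Interface

Orientations are given as a rotation vector (axis times angle).
In Python, from station import read_state, optics, sign_off gives the robot as it stands. The module is installed in compiled form; this text tells all that it offers.
- The arm moves only by the tool send_rows, never from a script. Its arguments are lists of equal length, an entry for each row: "delta_pos": the shift along the tool's x, y, z in m, a list of three; "roll": the turn about the tool's z in rad. A call has exactly 10 rows; each row shifts and turns the commanded pose from where the row before left it, along the tool's axes as they then stand; what a row does not reach is not made up. A row lasts 1/10 s, in which the tool goes at most 50 mm and 8.59 degrees, less where a joint would pass 70% of its speed; a pose out of reach is approached as far as the arm can. A call with a gripper value outside its range is refused whole. "grip" is the opening, from 0 (shut) to 1 (fully open), set as the call begins (left out, the last holds). The fingers move at their own pace and stop on an object; "grip_force" is the grip in N (left out, the last holds). Time passes only in rows, so rows that do not move let the fingers close, or fill a call up. It gives the time, the measured TCP pose, the force, the opening and the grip force at its end, in the units of the state.
- read_state(): the state, without advancing time (a new reading comes with each control period).
- optics.get_image(name): name is "side" or "top" or "wrist"; returns the picture (400x640x3 uint8, red, green, blue); there is no depth.
- optics.camera_model(name): a dict with "camera_matrix" (3x3 intrinsics, pixels), "k1" (the pictures are not rectified: a ray, as slopes to the right and down, at radius r is drawn at 1 + k1 r^2 times it, then the intrinsics apply), "R" (3x3) and "t" (3): a world point X has camera coordinates R X + t; the wrist camera has in their place "hand_eye" (4x4, takes a point from camera to tool coordinates, whose origin is the TCP and whose axes are the flange's). Camera axes: x right, y down, z forward; pixel columns grow to the right and rows downward; lengths in m; the calibration is good to about 2 mm. A picture is of the moment at which its call begins: read the wrist's pose just before it. camera_model takes no time and is no camera call.
- sign_off(): hands the job in; it is judged then, once.
Trained networks look in the newest picture that a camera, given by its name, has taken for a name from the list of things; names that differ only in an ending like _2 or _b are one class to them, and where a whole thing is asked for, a point or a joint stands for the part that bears it (a point fixed in the world has none). Each returns a list of dicts, best first, with "confidence" (0 to 1); they miss things now and then, are a little off and sometimes report something else, mostly with a low value. They report only what shows in the picture. A call takes as long as a camera call.
- optics.cut_out(camera, query): "pixels" (400x640 bool, what is visible of it) and "rect" ([centre column, centre row, width, height] in pixels, round what is visible of it).
- optics.landmark_of(camera, query): "centre" ([row, column] in pixels: a listed point, or the origin of a listed thing).
The state is a dict: "time": time; "joints": joint angles; "joint_vel": joint speeds; "joint_torque": joint torques, N m; "position": TCP position; "orientation": TCP orientation; "contact_force": force on the tool from outside, world axes, zero at the start; "moment": the same for the moment, N m; "gripper_width": finger opening in m; "grasp_force": force on a finger pad.
Only numpy, scipy, OpenCV 4.12 (cv2) and the standard library are available. Lean on these libraries where they do the work, as an engineer would, in place of code of your own. Each camera call takes 0.05 s, during which the arm holds its last target. There are 200 camera calls.

## Task

Pack the four registered specimen pots, the ones with a round white sticker on the lid, into the courier carrier: each stands upright on the floor of the cell that has the colour of its lid. Keep every pot upright and set each one down rather than letting it drop. Leave the two look-alike pots without a sticker standing where they are.

Things in the scene. Friction and masses are not known exactly. Their poses are not given: they have to be found in the camera images.
- pot_green: Registered upright pot, white body (42 mm), green lid with a round white sticker (27 mm) in its middle. 64 mm tall; lid 46 mm across (48 over its fine ribs), 44 to 64 mm above the foot, to be gripped from above at any yaw. 55 to 115 g. No other object starts within 30 mm of it. Origin: centre of the underside; z up its axis; round, yaw has no meaning
- pot_yellow: Registered upright pot, white body (42 mm), yellow lid with a round white sticker (27 mm) in its middle. 64 mm tall; lid 46 mm across (48 over its fine ribs), 44 to 64 mm above the foot, to be gripped from above at any yaw. 55 to 115 g. No other object starts within 30 mm of it. Origin: centre of the underside; z up its axis; round, yaw has no meaning
- pot_purple: Registered upright pot, white body (42 mm), purple lid with a round white sticker (27 mm) in its middle. 64 mm tall; lid 46 mm across (48 over its fine ribs), 44 to 64 mm above the foot, to be gripped from above at any yaw. 55 to 115 g. No other object starts within 30 mm of it. Origin: centre of the underside; z up its axis; round, yaw has no meaning
- pot_red: Registered upright pot, white body (42 mm), red lid with a round white sticker (27 mm) in its middle. 64 mm tall; lid 46 mm across (48 over its fine ribs), 44 to 64 mm above the foot, to be gripped from above at any yaw. 55 to 115 g. No other object starts within 30 mm of it. Origin: centre of the underside; z up its axis; round, yaw has no meaning
- plain_green: Unregistered look-alike: upright pot, white body (42 mm), green lid WITHOUT a sticker. 64 mm tall; lid 46 mm across (48 over its fine ribs), 44 to 64 mm above the foot, to be gripped from above at any yaw. 55 to 115 g. No other object starts within 30 mm of it. Origin: centre of the underside; z up its axis; round, yaw has no meaning. It stays where it is
- plain_purple: Unregistered look-alike: upright pot, white body (42 mm), purple lid WITHOUT a sticker. 64 mm tall; lid 46 mm across (48 over its fine ribs), 44 to 64 mm above the foot, to be gripped from above at any yaw. 55 to 115 g. No other object starts within 30 mm of it. Origin: centre of the underside; z up its axis; round, yaw has no meaning. It stays where it is
- cell_green: Green cell of the carrier: fixed open square box, 76 mm outside, 68 inside, walls 22 mm high, floor 4 mm thick. The four cells stand 2 x 2, 88 mm apart, in a grey tray (190 mm square, 18 mm high). Origin: centre of the cell's underside, 6 mm above the bench; a pot in it has its foot 4 mm above this origin. x, y along the cell's sides, z up
- cell_yellow: Yellow cell of the carrier: fixed open square box, 76 mm outside, 68 inside, walls 22 mm high, floor 4 mm thick. The four cells stand 2 x 2, 88 mm apart, in a grey tray (190 mm square, 18 mm high). Origin: centre of the cell's underside, 6 mm above the bench; a pot in it has its foot 4 mm above this origin. x, y along the cell's sides, z up
- cell_purple: Purple cell of the carrier: fixed open square box, 76 mm outside, 68 inside, walls 22 mm high, floor 4 mm thick. The four cells stand 2 x 2, 88 mm apart, in a grey tray (190 mm square, 18 mm high). Origin: centre of the cell's underside, 6 mm above the bench; a pot in it has its foot 4 mm above this origin. x, y along the cell's sides, z up
- cell_red: Red cell of the carrier: fixed open square box, 76 mm outside, 68 inside, walls 22 mm high, floor 4 mm thick. The four cells stand 2 x 2, 88 mm apart, in a grey tray (190 mm square, 18 mm high). Origin: centre of the cell's underside, 6 mm above the bench; a pot in it has its foot 4 mm above this origin. x, y along the cell's sides, z up

How it is judged:
At the end, for the whole second after the job is handed in: Each stickered pot stands in the cell of its lid's colour: within 14 mm of the centre along each side, foot under 10 mm above the cell's origin, tilt under 0.15 rad, speed under 0.02 m/s; the two plain pots are within 30 mm of where they began (x of pot_green in the frame of cell_green between -0.014 and 0.014 m and y of pot_green in the frame of cell_green between -0.014 and 0.014 m and z of pot_green in the frame of cell_green below 0.01 m and angle between each of pot_green, pot_yellow, pot_purple, pot_red's own z axis and vertical below 0.15 rad and linear speed of each of pot_green, pot_yellow, pot_purple, pot_red below 0.02 m/s and x of pot_yellow in the frame of cell_yellow between -0.014 and 0.014 m and y of pot_yellow in the frame of cell_yellow between -0.014 and 0.014 m and z of pot_yellow in the frame of cell_yellow below 0.01 m and x of pot_purple in the frame of cell_purple between -0.014 and 0.014 m and y of pot_purple in the frame of cell_purple between -0.014 and 0.014 m and z of pot_purple in the frame of cell_purple below 0.01 m and x of pot_red in the frame of cell_red between -0.014 and 0.014 m and y of pot_red in the frame of cell_red between -0.014 and 0.014 m and z of pot_red in the frame of cell_red below 0.01 m and distance of each of plain_green, plain_purple from where it was at the start of the episode below 0.03 m); the robot touches nothing.
It fails at once if an unregistered pot is moved more than 30 mm (distance of any of plain_green, plain_purple from where it was at the start of the episode above 0.03 m).
It fails at once if a pot is tipped by more than 0.6 rad (angle between any of pot_green, pot_yellow, pot_purple, pot_red, plain_green, plain_purple's own z axis and vertical above 0.6 rad).
It fails at once if a pot is dropped: not held by the fingers while its foot is more than 45 mm above the bench (35 mm above a cell's floor) ((height (world z) of pot_green above 0.045 m and contact force between the fingers and pot_green below 0.05 N) or (height (world z) of pot_yellow above 0.045 m and contact force between the fingers and pot_yellow below 0.05 N) or (height (world z) of pot_purple above 0.045 m and contact force between the fingers and pot_purple below 0.05 N) or (height (world z) of pot_red above 0.045 m and contact force between the fingers and pot_red below 0.05 N)).
It also fails if it takes over 104 s, if anything falls off the work surface, if the arm or the gripper's body presses on something with over 40 N, if the wrist force passes 120 N, or if a joint passes its speed limit or range.

## Working session

There is one attempt and no reset: what is moved stays moved. The work goes in short steps, Python scripts to look and compute and a tool call to move; the robot and the scene stay as the last step left them, time stands still between calls to the robot, and variables do not carry over. Pictures are saved under pics/ and viewed, at most 14 in all, crops included, and the job is handed in when it is done.

Besides the shell and the picture viewer there is one more tool, called after "Call:" as name([rows], argument=value, ...), one row to a line, values as JSON. send_rows: Moves the arm, as the interface text tells. Its arguments: {"type":"object","properties":{"delta_pos":{"type":"array"},"roll":{"type":"array"},"grip":{"type":"number"},"grip_force":{"type":"number"}},"required":["delta_pos","roll"]}

```bash
mkdir -p pics; python3 - <<'E'
from station import read_state, optics
import cv2,numpy as np
s=read_state();print({k:np.round(s[k],3) for k in('time','position','orientation','gripper_width')})
for n in('top','side'):
    im=optics.get_image(n);cv2.imwrite(f'pics/{n}0.png',im[:,:,::-1])
    m=optics.camera_model(n);print(n,m)
print(optics.camera_model('wrist'))
E
```

```text
{'time': np.float64(0.0), 'position': array([ 0.201, -0.512,  0.231]), 'orientation': array([-3.086, -0.584,  0.   ]), 'gripper_width': np.float64(0.086)}
top {'camera_matrix': array([[375.2725695 ,   0.        , 324.48603484],
       [  0.        , 375.2725695 , 208.22544145],
       [  0.        ,   0.        ,   1.        ]]), 'k1': 0.011135962559329365, 'R': array([[ 0.01052424, -0.99987154, -0.01208928],
       [-0.99176561, -0.00889423, -0.12775703],
       [ 0.12763309,  0.01333428, -0.99173181]]), 't': array([0.0090297 , 0.5166844 , 1.09410123])}
side {'camera_matrix': array([[430.94085804,   0.        , 320.52077497],
       [  0.        , 430.94085804, 200.11426253],
       [  0.        ,   0.        ,   1.        ]]), 'k1': 0.02583596350146729, 'R': array([[-0.79421299, -0.60758498, -0.00813731],
       [-0.40173757,  0.53508977, -0.74315938],
       [ 0.45588666, -0.58695777, -0.66906496]]), 't': array([0.42119267, 0.23559228, 0.8474587 ])}
{'camera_matrix': array([[330.53063253,   0.        , 319.78383452],
       [  0.        , 330.53063253, 198.61941284],
       [  0.        ,   0.        ,   1.        ]]), 'k1': -0.05627945241739253, 'hand_eye': array([[-5.88125234e-04, -9.49539600e-01, -3.13646620e-01,
         8.09226963e-02],
       [ 9.99999818e-01, -6.01416431e-04, -5.43809781e-05,
         6.94836627e-04],
       [-1.36995339e-04, -3.13646595e-01,  9.49539780e-01,
        -1.43087628e-01],
       [ 0.00000000e+00,  0.00000000e+00,  0.00000000e+00,
         1.00000000e+00]])}
```

View pics/top0.png

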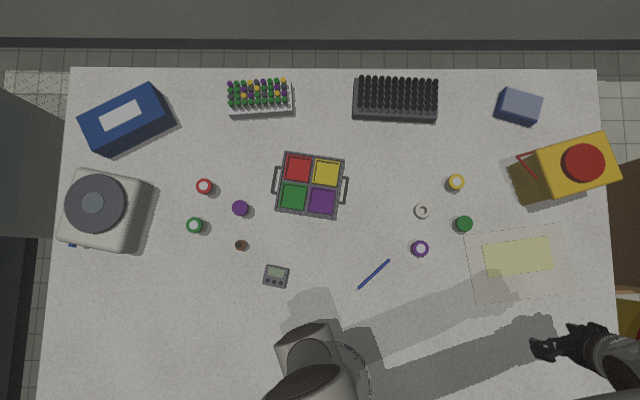

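View pics/side0.png

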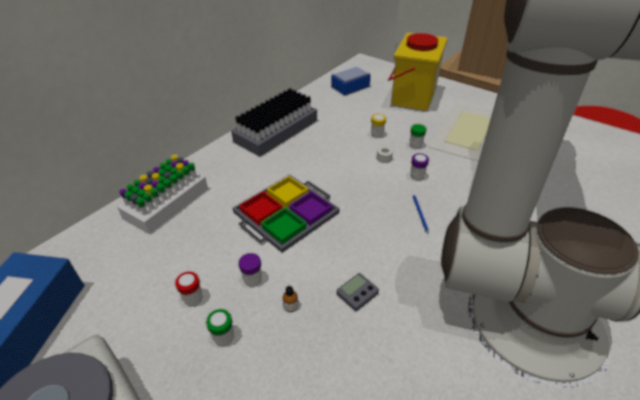

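```bash
cat > h.py <<'E'
from station import read_state, optics
import cv2,numpy as np
from scipy.spatial.transform import Rotation as Ro
def ray(cam,uv,s=None):
    m=optics.camera_model(cam);K=m['camera_matrix']
    d=(np.array(uv)-K[:2,2])/K[0,0];x=d.copy()
    for _ in range(20):x=d/(1+m['k1']*(x@x))
    v=np.array([*x,1])
    if cam!='wrist':return -m['R'].T@m['t'],m['R'].T@v
    R=Ro.from_rotvec(s['orientation']).as_matrix();H=m['hand_eye']
    return R@H[:3,3]+s['position'],R@H[:3,:3]@v
def at(cam,uv,z,s=None):
    o,d=ray(cam,uv,s);return (o+d*(z-o[2])/d[2])
E
python3 - <<'E'
from h import *
optics.get_image('top')
print(Ro.from_rotvec(read_state()['orientation']).as_matrix().round(3))
for n in ['pot_green','pot_yellow','pot_purple','pot_red','plain_green','plain_purple','cell_green','cell_yellow','cell_purple','cell_red']:
    for d in optics.landmark_of('top',n)[:3]:
        c=d['centre'];print(n,round(d['confidence'],2),np.round(c),at('top',c[::-1],0. if 'cell' not in n else .006).round(3))
    for d in optics.cut_out('top',n)[:2]:
        print('   cut',round(d['confidence'],2),np.round(d['rect']),d['pixels'].sum())
print(read_state()['time'])
E
```

```text
[[ 0.931  0.365 -0.   ]
 [ 0.365 -0.931  0.001]
 [ 0.    -0.001 -1.   ]]
pot_green 0.8 [228. 199.] [0.456 0.4   0.   ]
   cut 0.7 [196. 227.  22.  16.] 277
pot_yellow 0.76 [183. 454.] [ 0.602 -0.386  0.   ]
pot_yellow 0.2 [171. 298.] [0.638 0.099 0.   ]
pot_purple 0.76 [250. 418.] [ 0.396 -0.269  0.   ]
   cut 0.69 [419. 249.  21.  16.] 198
pot_red 0.75 [190. 208.] [0.576 0.378 0.   ]
   cut 0.62 [204. 188.  19.  15.] 238
   cut 0.59 [456. 182.  16.  20.] 250
plain_green 0.83 [222. 458.] [ 0.48  -0.395  0.   ]
   cut 0.83 [463. 226.  22.  20.] 258
plain_purple 0.54 [228. 200.] [0.456 0.397 0.   ]
plain_purple 0.47 [212. 245.] [0.508 0.26  0.   ]
plain_purple 0.31 [198. 291.] [0.554 0.12  0.   ]
   cut 0.66 [241. 210.  16.  15.] 257
cell_green 0.93 [199. 294.] [0.547 0.109 0.006]
   cut 0.58 [293. 195.  31.  24.] 626
cell_yellow 0.65 [172. 324.] [0.633 0.016 0.006]
cell_yellow 0.23 [247. 415.] [ 0.404 -0.26   0.006]
   cut 0.78 [326. 175.  24.  27.] 559
cell_purple 0.67 [203. 318.] [0.536 0.036 0.006]
   cut 0.8 [323. 204.  31.  24.] 613
cell_red 0.84 [168. 298.] [0.646 0.099 0.006]
   cut 0.73 [298. 169.  27.  30.] 644
1.15
```

The pictures show the carrier around (310,185), with red and yellow cells at the top and green and purple at the bottom. The stickered pots are red (204,186), green (195,225), yellow (456,182) and purple (420,248). The plain ones are purple (240,208) and green (464,224). I'll refine these by colour next.

```bash
cat > seg.py <<'E'
from h import *
hue={'green':(50,80),'yellow':(20,34),'purple':(125,155),'red':(172,8)}
def mask(im,c):
    h,s,v=cv2.split(cv2.cvtColor(im,cv2.COLOR_RGB2HSV));a,b=hue[c]
    hm=(h>=a)&(h<=b) if a<b else (h>=a)|(h<=b)
    return (hm&(s>110)&(v>40)).astype(np.uint8)
def lid(im,c,uv,r=16):
    """convex hull of lid colour near uv; sticker centre inside it"""
    m=mask(im,c);w=np.zeros_like(m);cv2.circle(w,tuple(int(round(t)) for t in uv),r,1,-1);m&=w
    p=np.argwhere(m)[:,::-1].astype(np.int32)
    hull=cv2.convexHull(p);f=np.zeros_like(m);cv2.fillConvexPoly(f,hull,1)
    g=cv2.cvtColor(im,cv2.COLOR_RGB2HSV)
    st=(f>0)&(g[:,:,1]<90)
    q=np.argwhere(st)[:,::-1]
    return p.mean(0),cv2.minEnclosingCircle(hull),(q.mean(0) if len(q) else None),len(q)
E
python3 - <<'E'
from seg import *
im=optics.get_image('top')
for n,c,uv in [('red','red',(204,186)),('green','green',(195,225)),('yellow','yellow',(456,182)),('purple','purple',(420,248)),('plg','green',(464,224)),('plp','purple',(240,208))]:
    cm,(cc,r),st,k=lid(im,c,uv)
    print(n,at('top',cm,.06).round(3),'circ',np.round(cc,1),round(r,1),at('top',cc,.06).round(3),'sticker',k,None if st is None else at('top',st,.064).round(3))
allp=[]
for c in hue:
    m=mask(im,c);w=np.zeros_like(m);w[150:220,272:346]=1;m&=w
    n,l,s,ce=cv2.connectedComponentsWithStats(m);i=1+s[1:,4].argmax()
    P=np.array([at('top',(x,y),.028)[:2] for y,x in np.argwhere(l==i)]).astype(np.float32)
    allp.append(P);print(c,len(P),cv2.minAreaRect(P))
print(cv2.minAreaRect(np.vstack(allp)))
E
```

```text
red [0.577 0.373 0.06 ] circ [203.4 185.6] 7.6 [0.577 0.373 0.06 ] sticker 73 [0.578 0.374 0.064]
green [0.462 0.395 0.06 ] circ [193.3 224.3] 7.3 [0.462 0.397 0.06 ] sticker 83 [0.462 0.397 0.064]
yellow [ 0.597 -0.371  0.06 ] circ [456.  180.7] 8.0 [ 0.598 -0.372  0.06 ] sticker 72 [ 0.597 -0.373  0.064]
purple [ 0.4   -0.263  0.06 ] circ [420.3 248.2] 7.5 [ 0.4   -0.263  0.06 ] sticker 86 [ 0.4   -0.263  0.064]
plg [ 0.473 -0.393  0.06 ] circ [464.8 222.8] 7.5 [ 0.474 -0.393  0.06 ] sticker 2 [ 0.486 -0.406  0.064]
plp [0.514 0.265 0.06 ] circ [239.1 206.9] 7.4 [0.515 0.265 0.06 ] sticker 0 None
green 467 ((0.5538347959518433, 0.10809488594532013), (0.06524495780467987, 0.07242643088102341), 81.49231719970703)
yellow 620 ((0.629286527633667, 0.012272302061319351), (0.0762997567653656, 0.07821180671453476), 81.58551025390625)
purple 445 ((0.5383191108703613, 0.02218920737504959), (0.06693410128355026, 0.0669599398970604), 82.2030029296875)
red 586 ((0.6422458291053772, 0.0992584228515625), (0.07650958001613617, 0.07792460173368454), 81.54021453857422)
((0.5932836532592773, 0.06210993975400925), (0.16438189148902893, 0.16400742530822754), 81.60363006591797)
```

Call:
send_rows([
  [0,0,0],
  [0,0,0],
  [0,0,0],
  [0,0,0],
  [0,0,0],
  [0,0,0],
  [0,0,0],
  [0,0,0],
  [0,0,0],
  [0,0,0],
], roll=[-0.1496,-0.1496,-0.1496,-0.1496,-0.1496,-0.1496,-0.1496,-0.1496,0,0], grip=0.8, grip_force=40)

```text
time: 2.2
position: [0.2008, -0.512, 0.2313]
orientation: [-2.227, -2.216, -0.0]
contact_force: [-0.5, 0.8, 0.7]
gripper_width: 0.0685
grasp_force: 0.0
```

Call:
send_rows([
  [0.0277,0.0221,0.009],
  [0.0277,0.0221,0.009],
  [0.0277,0.0221,0.009],
  [0.0277,0.0221,0.009],
  [0.0277,0.0221,0.009],
  [0.0277,0.0221,0.009],
  [0.0277,0.0221,0.009],
  [0.0277,0.0221,0.009],
  [0.0277,0.0221,0.009],
  [0,0,0],
], roll=[0,0,0,0,0,0,0,0,0,0])

```text
time: 3.2
position: [0.4011, -0.2599, 0.1491]
orientation: [-2.221, -2.22, -0.001]
contact_force: [-0.7, 0.3, 0.0]
gripper_width: 0.0684
grasp_force: 0.0
```

```bash
python3 - <<'E'
from seg import *
s=read_state();im=optics.get_image('wrist');cv2.imwrite('pics/w1.png',im[:,:,::-1])
print(s['position'].round(4),s['joints'].round(2),Ro.from_rotvec(s['orientation']).as_matrix().round(3))
m=mask(im,'purple');n,l,st,ce=cv2.connectedComponentsWithStats(m)
for i in range(1,n):
    if st[i,4]>150:
        u=st[i,:2]+st[i,2:4]/2;print(st[i],at('wrist',u,.062,s).round(4))
E
```

```text
[ 0.4011 -0.2599  0.1491] [-0.58 -0.1  -0.17  1.5   0.    1.  ] [[ 0.001  1.    -0.001]
 [ 1.    -0.001  0.002]
 [ 0.002 -0.001 -1.   ]]
[288 179  61  38 934] [ 0.4007 -0.2553  0.062 ]
[288 213  42  24 331] [ 0.3935 -0.2767  0.062 ]
```

View pics/w1.png

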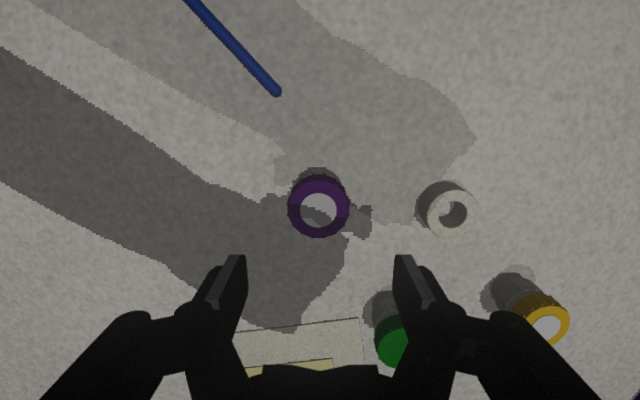

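The purple pot's stickered lid is centred at about (318,209) in the wrist view, which gives (0.400, -0.264). That matches the top camera. Descending onto it.

Call:
send_rows([
  [-0.002,-0.0005,0.015],
  [-0.002,-0.0005,0.015],
  [0,0,0.015],
  [0,0,0.015],
  [0,0,0.015],
  [0,0,0.015],
  [0,0,0.015],
  [0,0,0.01],
  [0,0,0.004],
  [0,0,0],
], roll=[0,0,0,0,0,0,0,0,0,0])

```text
time: 4.25
position: [0.3987, -0.2666, 0.0308]
orientation: [-2.221, -2.221, 0.0]
contact_force: [-0.1, -0.2, 0.7]
gripper_width: 0.0683
grasp_force: 0.0
```

Call:
send_rows([
  [0,0,0],
  [0,0,0],
  [0,0,0],
  [0,0,0],
  [0,0,0],
  [0,0,0],
  [0,0,0],
  [0,0,0],
  [0,0,0],
  [0,0,0],
], roll=[0,0,0,0,0,0,0,0,0,0], grip=0.3, grip_force=40)

```text
time: 5.25
position: [0.3993, -0.2671, 0.0322]
orientation: [2.221, 2.22, 0.001]
contact_force: [0.1, 0.3, 5.9]
gripper_width: 0.0448
grasp_force: 40.8
```

Call:
send_rows([
  [0,0,-0.005],
  [0,0,-0.01],
  [0,0,-0.015],
  [0,0,-0.02],
  [0,0,-0.02],
  [0,0,-0.02],
  [0,0,-0.015],
  [0,0,-0.01],
  [0,0,-0.005],
  [0,0,0],
], roll=[0,0,0,0,0,0,0,0,0,0])

```text
time: 6.25
position: [0.3989, -0.2668, 0.1516]
orientation: [2.221, 2.221, 0.0]
contact_force: [-0.5, 0.2, -0.4]
gripper_width: 0.0445
grasp_force: 41.0
```

Call:
send_rows([
  [0.015,0.0075,0],
  [0.03,0.015,0],
  [0.038,0.019,0],
  [0.038,0.019,0],
  [0.038,0.019,0],
  [0.038,0.019,0],
  [0.038,0.019,0],
  [0.03,0.015,0],
  [0.017,0.0085,0],
  [0.007,0.003,0],
], roll=[0,0,0,0,0,0,0,0,0,0])

```text
time: 7.25
position: [0.5429, 0.0238, 0.1499]
orientation: [-2.218, -2.222, 0.002]
contact_force: [-0.3, 0.7, -1.2]
gripper_width: 0.0452
grasp_force: 41.0
```

```bash
python3 - <<'E'
from seg import *
s=read_state();im=optics.get_image('wrist');cv2.imwrite('pics/w2.png',im[:,:,::-1])
print(s['position'].round(4),s['gripper_width'],s['grasp_force'])
t=optics.get_image('side');cv2.imwrite('pics/s2.png',t[100:320,150:470,::-1].repeat(2,0).repeat(2,1))
P=[]
for c in ('red','yellow','green'):
    m=mask(im,c);n,l,st,ce=cv2.connectedComponentsWithStats(m);i=1+st[1:,4].argmax()
    print(c,st[i])
    Q=np.array([at('wrist',(x,y),.028,s)[:2] for y,x in np.argwhere(l==i)]).astype(np.float32);print(cv2.minAreaRect(Q));P.append(Q)
print(cv2.minAreaRect(np.vstack(P)))
E
```

```text
[0.5429 0.0238 0.1499] 0.04519291965017112 40.99314093589783
red [  386    38   123   117 10512]Traceback (most recent call last):
  File "<stdin>", line 9, in <module>
  File "h.py", line 13, in at
    o,d=ray(cam,uv,s);return (o+d*(z-o[2])/d[2])
        ~~~^^^^^^^^^^
  File "h.py", line 5, in ray
    m=optics.camera_model(cam);K=m['camera_matrix']
ValueError: time passes only in moves, steps and waits
```

View pics/w2.png

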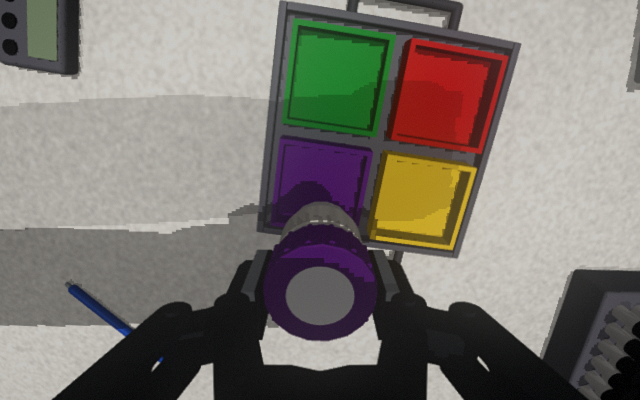

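The purple pot hangs upright in the fingers, with the lid at (320,290). The carrier is fully visible. I'll cache the camera model and check the cell centre.

```bash
sed -i "s/^def ray/import functools\ncm=functools.lru_cache(None)(optics.camera_model)\ndef ray/; s/m=optics.camera_model(cam)/m=cm(cam)/" h.py; python3 - <<'E'
from seg import *
s=read_state();im=optics.get_image('wrist')
for c in ('red','yellow','green'):
    m=mask(im,c);n,l,st,ce=cv2.connectedComponentsWithStats(m);i=1+st[1:,4].argmax()
    h=cv2.convexHull(np.argwhere(l==i)[:,::-1].astype(np.int32))[:,0]
    Q=np.array([at('wrist',p,.028,s)[:2] for p in h]).astype(np.float32);r=cv2.minAreaRect(Q);print(c,np.round(r[0],4),np.round(r[1],3),round(r[2],1))
# held pot: lid sticker and expected place
g=cv2.cvtColor(im,cv2.COLOR_RGB2HSV);m=((g[:,:,1]<60)&(g[:,:,2]>60)).astype(np.uint8)
n,l,st,ce=cv2.connectedComponentsWithStats(m);i=l[295,320];print(st[i],at('wrist',ce[i],s['position'][2]+.032,s))
E
```

```text
red [0.6409 0.0989] [0.077 0.081] 81.8
yellow [0.6283 0.013 ] [0.08  0.082] 81.4
green [0.5558 0.1114] [0.076 0.076] 81.6
[ 285  267   70   58 3189] [0.54307108 0.02586178 0.18236564]
```

Call:
send_rows([
  [0,0,0.01],
  [0,0,0.015],
  [0,0,0.018],
  [0,0,0.018],
  [0,0,0.016],
  [0,0,0.012],
  [0,0,0.008],
  [0,0,0.006],
  [0,0,0.003],
  [0,0,0],
], roll=[0,0,0,0,0,0,0,0,0,0])

```text
time: 8.4
position: [0.5429, 0.0222, 0.0452]
orientation: [2.222, 2.221, 0.0]
contact_force: [0.4, -1.0, -0.7]
gripper_width: 0.0446
grasp_force: 41.0
```

Call:
send_rows([
  [0.0005,0,0.001],
  [0.0005,0,0.001],
  [0,0,0.0005],
  [0,0,0.0005],
  [0,0,0],
  [0,0,0],
  [0,0,0],
  [0,0,0],
  [0,0,0],
  [0,0,0],
], roll=[0,0,0,0,0,0,0,0,0,0])

```text
time: 9.4
position: [0.5428, 0.0232, 0.0423]
orientation: [2.222, 2.221, 0.0]
contact_force: [-0.4, -0.2, -1.1]
gripper_width: 0.0451
grasp_force: 41.0
```

Call:
send_rows([
  [0,0,0],
  [0,0,0],
  [0,0,0],
  [0,0,0],
  [0,0,0],
  [0,0,0],
  [0,0,0],
  [0,0,0],
  [0,0,0],
  [0,0,0],
], roll=[0,0,0,0,0,0,0,0,0,0], grip=0.8)

```text
time: 10.4
position: [0.5429, 0.0232, 0.0423]
orientation: [2.222, 2.221, 0.0]
contact_force: [0.6, -0.1, 0.5]
gripper_width: 0.0683
grasp_force: 0.0
```

Call:
send_rows([
  [0,0,-0.01],
  [0,0,-0.02],
  [0,0,-0.025],
  [0,0,-0.025],
  [0,0,-0.02],
  [0,0,-0.008],
  [-0.015,0.002,0],
  [-0.03,0.004,0],
  [-0.035,0.005,0],
  [-0.036,0.005,0],
], roll=[0,0,0,0,0,0,0,0,0,0])

```text
time: 11.4
position: [0.5584, -0.0945, 0.1492]
orientation: [-2.22, -2.221, 0.001]
contact_force: [0.8, -0.3, -0.1]
gripper_width: 0.0682
grasp_force: 0.0
```

Call:
send_rows([
  [-0.04,0.0055,0],
  [-0.04,0.0055,0],
  [-0.04,0.0055,0],
  [-0.04,0.0055,0],
  [-0.04,0.0055,0],
  [-0.04,0.0055,0],
  [-0.025,0.004,0],
  [-0.01,0.002,0],
  [-0.004,0.0,0],
  [0,0,0],
], roll=[0,0,0,0,0,0,0,0,0,0])

```text
time: 12.4
position: [0.5974, -0.3716, 0.1496]
orientation: [-2.221, -2.22, 0.0]
contact_force: [0.1, 0.8, 0.2]
gripper_width: 0.0683
grasp_force: 0.0
```

```bash
cat > look.py <<'E'
from seg import *
import sys
c=sys.argv[1];s=read_state();im=optics.get_image('wrist');cv2.imwrite(f'pics/w_{c}{s["time"]:.1f}.png',im[:,:,::-1])
print(s['position'].round(4))
m=mask(im,c)
m=cv2.morphologyEx(m,cv2.MORPH_CLOSE,np.ones((5,5)));n,l,st,ce=cv2.connectedComponentsWithStats(m)
for i in range(1,n):
    if st[i,4]>200:
        (cc,r)=cv2.minEnclosingCircle(np.argwhere(l==i)[:,::-1].astype(np.float32));print(st[i],round(r,1),at('wrist',cc,.06,s).round(4))
        f=np.zeros_like(m);cv2.circle(f,tuple(int(round(t)) for t in cc),int(r*.8),1,-1)
        g=cv2.cvtColor(im,cv2.COLOR_RGB2HSV);q=np.argwhere((f>0)&(g[:,:,1]<70))[:,::-1]
        if len(q)>50:print(' sticker',len(q),at('wrist',q.mean(0),.064,s).round(4))
E
python3 look.py yellow
```

```text
[ 0.5974 -0.3716  0.1496]
[ 287  170   64   65 2107] 32.4 [ 0.5973 -0.3712  0.06  ]
 sticker 983 [ 0.5971 -0.3731  0.064 ]
[ 281  344  104   31 1405] 51.8 [ 0.6093 -0.5311  0.06  ]
 sticker 3344 [ 0.6069 -0.5243  0.064 ]
```

Call:
send_rows([
  [0,0,0.015],
  [0,0,0.015],
  [0,0,0.015],
  [0,0,0.015],
  [0,0,0.015],
  [0,0,0.015],
  [0,0,0.015],
  [0,0,0.01],
  [0,0,0.004],
  [0,0,0],
], roll=[0,0,0,0,0,0,0,0,0,0])

```text
time: 13.45
position: [0.5975, -0.3717, 0.0306]
orientation: [-2.221, -2.22, 0.0]
contact_force: [0.0, -0.2, 0.1]
gripper_width: 0.068
grasp_force: 0.0
```

Call:
send_rows([
  [0,0,0],
  [0,0,0],
  [0,0,0],
  [0,0,0],
  [0,0,0],
  [0,0,0],
  [0,0,0],
  [0,0,0],
  [0,0,0],
  [0,0,0],
], roll=[0,0,0,0,0,0,0,0,0,0], grip=0.3)

```text
time: 14.45
position: [0.5982, -0.3721, 0.0323]
orientation: [2.221, 2.22, 0.001]
contact_force: [-0.8, -0.4, 5.1]
gripper_width: 0.0449
grasp_force: 41.0
```

Call:
send_rows([
  [0,0,-0.005],
  [0,0,-0.01],
  [0,0,-0.015],
  [0,0,-0.02],
  [0,0,-0.02],
  [0,0,-0.02],
  [0,0,-0.015],
  [0,0,-0.01],
  [0,0,-0.005],
  [0,0,0],
], roll=[0,0,0,0,0,0,0,0,0,0])

```text
time: 15.45
position: [0.598, -0.3719, 0.152]
orientation: [2.221, 2.221, 0.0]
contact_force: [-0.3, -0.0, -0.6]
gripper_width: 0.0452
grasp_force: 40.9
```

Call:
send_rows([
  [0.02,0.003,0],
  [0.04,0.003,0],
  [0.045,0.003,0],
  [0.045,0.003,0],
  [0.045,0.003,0],
  [0.045,0.003,0],
  [0.045,0.003,0],
  [0.045,0.003,0],
  [0.035,0.003,0],
  [0.0195,0.004,0],
], roll=[0,0,0,0,0,0,0,0,0,0])

```text
time: 16.45
position: [0.6279, 0.0164, 0.1505]
orientation: [-2.218, -2.223, 0.001]
contact_force: [0.4, -0.3, -1.0]
gripper_width: 0.0451
grasp_force: 41.0
```

Call:
send_rows([
  [0,0,0],
  [0,0,0.01],
  [0,0,0.018],
  [0,0,0.018],
  [0,0,0.018],
  [0,0,0.016],
  [0,0,0.012],
  [0,0,0.008],
  [0,0,0.005],
  [0,0,0],
], roll=[0,0,0,0,0,0,0,0,0,0])

```text
time: 17.45
position: [0.6286, 0.0125, 0.0458]
orientation: [-2.222, -2.221, 0.001]
contact_force: [-0.2, -0.0, -0.7]
gripper_width: 0.0451
grasp_force: 41.0
```

Next: lower 3.5 mm, release, rise, and go to red at (0.577, 0.374).

Call:
send_rows([
  [0,0,0.001],
  [0,0,0.001],
  [0,0,0.001],
  [0,0,0.0005],
  [0,0,0],
  [0,0,0],
  [0,0,0],
  [0,0,0],
  [0,0,0],
  [0,0,0],
], roll=[0,0,0,0,0,0,0,0,0,0])

```text
time: 18.45
position: [0.6288, 0.0127, 0.0428]
orientation: [-2.222, -2.221, 0.0]
contact_force: [1.0, -0.8, -0.8]
gripper_width: 0.0448
grasp_force: 41.0
```

Call:
send_rows([
  [0,0,0],
  [0,0,0],
  [0,0,0],
  [0,0,0],
  [0,0,0],
  [0,0,0],
  [0,0,0],
  [0,0,0],
  [0,0,0],
  [0,0,0],
], roll=[0,0,0,0,0,0,0,0,0,0], grip=0.8)

```text
time: 19.45
position: [0.6288, 0.0127, 0.0428]
orientation: [2.222, 2.221, -0.0]
contact_force: [0.6, -0.9, 0.6]
gripper_width: 0.0681
grasp_force: 0.0
```

Call:
send_rows([
  [0,0,-0.01],
  [0,0,-0.02],
  [0,0,-0.025],
  [0,0,-0.025],
  [0,0,-0.02],
  [0,0,-0.008],
  [0.015,-0.002,0],
  [0.03,-0.004,0],
  [0.035,-0.005,0],
  [0.036,-0.005,0],
], roll=[0,0,0,0,0,0,0,0,0,0])

```text
time: 20.45
position: [0.612, 0.1302, 0.1495]
orientation: [-2.222, -2.22, 0.002]
contact_force: [0.1, 0.4, 0.1]
gripper_width: 0.0683
grasp_force: 0.0
```

Call:
send_rows([
  [0.035,-0.005,0],
  [0.035,-0.005,0],
  [0.035,-0.005,0],
  [0.035,-0.005,0],
  [0.035,-0.005,0],
  [0.035,-0.005,0],
  [0.02,-0.003,0],
  [0.01,-0.002,0],
  [0.005,0,0],
  [0,0,0],
], roll=[0,0,0,0,0,0,0,0,0,0])

```text
time: 21.45
position: [0.578, 0.3734, 0.1505]
orientation: [2.222, 2.221, -0.001]
contact_force: [-0.2, 0.5, 1.3]
gripper_width: 0.0684
grasp_force: 0.0
```

```bash
python3 look.py red; ls pics; python3 -c "
from h import *
cv2.imwrite('pics/t3.png',optics.get_image('top')[100:300,140:500,::-1].repeat(2,0).repeat(2,1))"
```

```text
[0.578  0.3734 0.1505]
[ 286  170   64   64 2041] 32.2 [0.5771 0.3738 0.06  ]
 sticker 987 [0.5771 0.3722 0.064 ]
s2.png
side0.png
top0.png
w1.png
w2.png
w_red21.4.png
w_yellow12.4.png
```

View pics/t3.png

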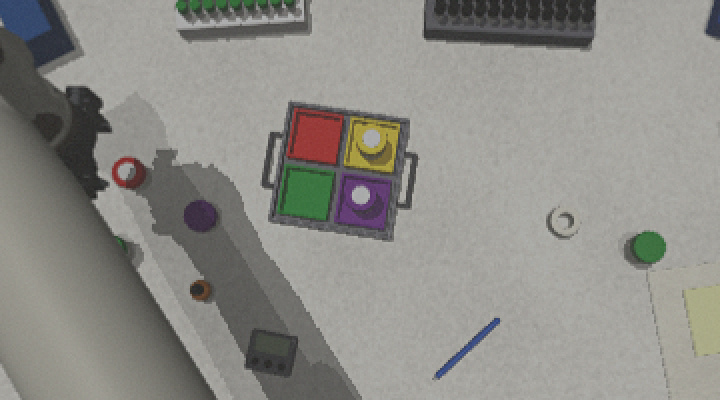

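The purple pot at (362,195) and the yellow pot at (373,140) stand upright in their cells. The red pot measures (0.577, 0.373), so I'll pick it. Its target cell is (0.641, 0.099).

Call:
send_rows([
  [0,-0.001,0.015],
  [0,0,0.015],
  [0,0,0.015],
  [0,0,0.015],
  [0,0,0.015],
  [0,0,0.015],
  [0,0,0.015],
  [0,0,0.01],
  [0,0,0.005],
  [0,0,0],
], roll=[0,0,0,0,0,0,0,0,0,0])

```text
time: 22.55
position: [0.5766, 0.3736, 0.03]
orientation: [-2.221, -2.221, 0.002]
contact_force: [0.0, 0.5, 0.1]
gripper_width: 0.0685
grasp_force: 0.0
```

Call:
send_rows([
  [0,0,0],
  [0,0,0],
  [0,0,0],
  [0,0,0],
  [0,0,0],
  [0,0,0],
  [0,0,0],
  [0,0,0],
  [0,0,0],
  [0,0,0],
], roll=[0,0,0,0,0,0,0,0,0,0], grip=0.3)

```text
time: 23.55
position: [0.5774, 0.3741, 0.0319]
orientation: [2.221, 2.221, 0.003]
contact_force: [-1.3, 1.6, 6.1]
gripper_width: 0.045
grasp_force: 41.2
```

Call:
send_rows([
  [0,0,-0.005],
  [0,0,-0.01],
  [0,0,-0.015],
  [0,0,-0.02],
  [0,0,-0.02],
  [0,0,-0.02],
  [0,0,-0.015],
  [0,0,-0.01],
  [0,0,-0.005],
  [0,0,0],
], roll=[0,0,0,0,0,0,0,0,0,0])

```text
time: 24.55
position: [0.5771, 0.3739, 0.1516]
orientation: [2.222, 2.221, 0.002]
contact_force: [0.3, 0.2, -1.2]
gripper_width: 0.0451
grasp_force: 40.9
```

Call:
send_rows([
  [-0.015,0.0064,0],
  [-0.03,0.0064,0],
  [-0.035,0.0064,0],
  [-0.035,0.0064,0],
  [-0.035,0.0064,0],
  [-0.035,0.0064,0],
  [-0.035,0.0064,0],
  [-0.03,0.0064,0],
  [-0.016,0.0064,0],
  [-0.008,0.0064,0],
], roll=[0,0,0,0,0,0,0,0,0,0])

```text
time: 25.55
position: [0.6411, 0.0979, 0.1503]
orientation: [-2.223, -2.219, 0.001]
contact_force: [-0.4, 0.4, -0.6]
gripper_width: 0.0452
grasp_force: 40.9
```

Call:
send_rows([
  [0,0,0],
  [0,0,0.01],
  [0,0,0.018],
  [0,0,0.018],
  [0,0,0.018],
  [0,0,0.016],
  [0,0,0.012],
  [0,0,0.008],
  [0,0,0.005],
  [0,0,0],
], roll=[0,0,0,0,0,0,0,0,0,0])

```text
time: 26.55
position: [0.6407, 0.0998, 0.0454]
orientation: [-2.221, -2.221, 0.001]
contact_force: [-0.3, -0.7, -0.8]
gripper_width: 0.0451
grasp_force: 41.0
```

Call:
send_rows([
  [0,0,0.001],
  [0,0,0.001],
  [0,0,0.001],
  [0,0,0.0005],
  [0,0,0],
  [0,0,0],
  [0,0,0],
  [0,0,0],
  [0,0,0],
  [0,0,0],
], roll=[0,0,0,0,0,0,0,0,0,0])

```text
time: 27.55
position: [0.6409, 0.0997, 0.0423]
orientation: [2.222, 2.221, 0.0]
contact_force: [-0.1, -0.0, -1.5]
gripper_width: 0.0447
grasp_force: 41.0
```

Call:
send_rows([
  [0,0,0],
  [0,0,0],
  [0,0,0],
  [0,0,0],
  [0,0,0],
  [0,0,0],
  [0,0,0],
  [0,0,0],
  [0,0,0],
  [0,0,0],
], roll=[0,0,0,0,0,0,0,0,0,0], grip=0.8)

```text
time: 28.55
position: [0.6408, 0.0997, 0.0423]
orientation: [-2.222, -2.221, 0.0]
contact_force: [0.1, -0.4, -0.1]
gripper_width: 0.0684
grasp_force: 0.0
```

Call:
send_rows([
  [0,0,-0.01],
  [0,0,-0.02],
  [0,0,-0.025],
  [0,0,-0.025],
  [0,0,-0.02],
  [0,0,-0.008],
  [0.016,-0.009,0],
  [0.03,-0.018,0],
  [0.035,-0.021,0],
  [0.036,-0.022,0],
], roll=[0,0,0,0,0,0,0,0,0,0])

```text
time: 29.55
position: [0.5692, 0.2179, 0.149]
orientation: [-2.222, -2.22, 0.002]
contact_force: [0.4, -0.0, 0.1]
gripper_width: 0.0688
grasp_force: 0.0
```

Call:
send_rows([
  [0.025,-0.015,0],
  [0.025,-0.015,0],
  [0.025,-0.015,0],
  [0.025,-0.015,0],
  [0.025,-0.015,0],
  [0.025,-0.015,0],
  [0.018,-0.012,0],
  [0.008,-0.005,0],
  [0.004,-0.002,0],
  [0,0,0],
], roll=[0,0,0,0,0,0,0,0,0,0])

```text
time: 30.55
position: [0.4617, 0.3967, 0.1499]
orientation: [2.221, 2.222, -0.001]
contact_force: [-1.0, 0.1, -0.4]
gripper_width: 0.0685
grasp_force: 0.0
```

```bash
python3 look.py green
```

```text
[0.4617 0.3967 0.1499]
[ 289  175   62   44 1064] 31.0 [0.4616 0.3955 0.06  ]
 sticker 1026 [0.4611 0.3948 0.064 ]
```

Call:
send_rows([
  [-0.001,0,0.015],
  [0,0,0.015],
  [0,0,0.015],
  [0,0,0.015],
  [0,0,0.015],
  [0,0,0.015],
  [0,0,0.015],
  [0,0,0.01],
  [0,0,0.0045],
  [0,0,0],
], roll=[0,0,0,0,0,0,0,0,0,0])

```text
time: 31.6
position: [0.4617, 0.3956, 0.0302]
orientation: [-2.222, -2.221, 0.001]
contact_force: [0.3, 0.2, 0.0]
gripper_width: 0.0684
grasp_force: 0.0
```

Call:
send_rows([
  [0,0,0],
  [0,0,0],
  [0,0,0],
  [0,0,0],
  [0,0,0],
  [0,0,0],
  [0,0,0],
  [0,0,0],
  [0,0,0],
  [0,0,0],
], roll=[0,0,0,0,0,0,0,0,0,0], grip=0.3)

```text
time: 32.6
position: [0.4623, 0.3961, 0.0317]
orientation: [2.222, 2.221, 0.002]
contact_force: [-1.2, -0.5, 5.4]
gripper_width: 0.0451
grasp_force: 40.9
```

Call:
send_rows([
  [0,0,-0.005],
  [0,0,-0.01],
  [0,0,-0.015],
  [0,0,-0.02],
  [0,0,-0.02],
  [0,0,-0.02],
  [0,0,-0.015],
  [0,0,-0.01],
  [0,0,-0.005],
  [0,0,0],
], roll=[0,0,0,0,0,0,0,0,0,0])

```text
time: 33.6
position: [0.462, 0.3958, 0.1512]
orientation: [2.222, 2.221, 0.001]
contact_force: [0.6, 0.4, -1.0]
gripper_width: 0.0451
grasp_force: 40.9
```

Call:
send_rows([
  [-0.015,0.0094,0],
  [-0.03,0.0094,0],
  [-0.036,0.0094,0],
  [-0.036,0.0094,0],
  [-0.036,0.0094,0],
  [-0.036,0.0094,0],
  [-0.036,0.0094,0],
  [-0.03,0.0094,0],
  [-0.02,0.0094,0],
  [-0.009,0.0094,0],
], roll=[0,0,0,0,0,0,0,0,0,0])

```text
time: 34.6
position: [0.556, 0.1092, 0.1501]
orientation: [-2.224, -2.218, 0.002]
contact_force: [0.7, 0.4, -0.6]
gripper_width: 0.0452
grasp_force: 41.0
```

Call:
send_rows([
  [0,0,0],
  [0,0,0.01],
  [0,0,0.018],
  [0,0,0.018],
  [0,0,0.018],
  [0,0,0.016],
  [0,0,0.012],
  [0,0,0.008],
  [0,0,0.005],
  [0,0,0],
], roll=[0,0,0,0,0,0,0,0,0,0])

```text
time: 35.6
position: [0.5556, 0.1119, 0.0453]
orientation: [-2.221, -2.221, 0.001]
contact_force: [-0.2, 0.0, -0.6]
gripper_width: 0.0447
grasp_force: 41.0
```

Call:
send_rows([
  [0,0,0.001],
  [0,0,0.001],
  [0,0,0.001],
  [0,0,0.0005],
  [0,0,0],
  [0,0,0],
  [0,0,0],
  [0,0,0],
  [0,0,0],
  [0,0,0],
], roll=[0,0,0,0,0,0,0,0,0,0])

```text
time: 36.6
position: [0.5559, 0.1117, 0.0423]
orientation: [-2.222, -2.221, -0.0]
contact_force: [-0.1, -0.5, -0.7]
gripper_width: 0.0446
grasp_force: 41.0
```

Call:
send_rows([
  [0,0,0],
  [0,0,0],
  [0,0,0],
  [0,0,0],
  [0,0,0],
  [0,0,0],
  [0,0,0],
  [0,0,0],
  [0,0,0],
  [0,0,0],
], roll=[0,0,0,0,0,0,0,0,0,0], grip=0.8)

```text
time: 37.6
position: [0.5559, 0.1117, 0.0423]
orientation: [-2.222, -2.221, -0.0]
contact_force: [-0.2, -0.8, 0.5]
gripper_width: 0.0684
grasp_force: 0.0
```

Call:
send_rows([
  [0,0,-0.01],
  [0,0,-0.02],
  [0,0,-0.025],
  [0,0,-0.025],
  [0,0,-0.025],
  [0,0,-0.025],
  [-0.02,-0.02,0],
  [-0.03,-0.03,0],
  [-0.03,-0.03,0],
  [-0.02,-0.02,0],
], roll=[0,0,0,0,0,0,0,0,0,0])

```text
time: 38.6
position: [0.4542, 0.0105, 0.1733]
orientation: [2.221, 2.22, 0.001]
contact_force: [0.8, 0.1, -0.1]
gripper_width: 0.0682
grasp_force: 0.0
```

Call:
send_rows([
  [-0.03,-0.01,0],
  [-0.03,-0.01,0],
  [-0.03,-0.01,0],
  [-0.03,0,0],
  [-0.03,0,0],
  [-0.02,0,0],
  [0,0,0],
  [0,0,0],
  [0,0,0],
  [0,0,0],
], roll=[0,0,0,0,0,0,0,0,0,0])

```text
time: 39.6
position: [0.4259, -0.1575, 0.1725]
orientation: [2.22, 2.222, 0.0]
contact_force: [0.3, 0.4, 0.2]
gripper_width: 0.0682
grasp_force: 0.0
```

```bash
python3 - <<'E'
from seg import *
im=optics.get_image('top');cv2.imwrite('pics/t5.png',im[100:300,140:500,::-1].repeat(2,0).repeat(2,1))
s=optics.get_image('side');cv2.imwrite('pics/s5.png',s[80:360,150:470,::-1].repeat(2,0).repeat(2,1))
g=cv2.cvtColor(im,cv2.COLOR_RGB2HSV);m=((g[:,:,1]<60)&(g[:,:,2]>135)).astype(np.uint8);w=np.zeros_like(m);w[150:220,272:346]=1
n,l,st,ce=cv2.connectedComponentsWithStats(m&w)
for i in range(1,n):
    if 25<st[i,4]<300: print(st[i],at('top',ce[i],.074).round(3))
E
```

```text
[272 150  13  29 195] [0.658 0.157 0.074]
[292 160   9   9  64] [0.641 0.099 0.074]
[321 165   9   9  62] [0.628 0.012 0.074]
[275 170   6  21  47] [0.594 0.153 0.074]
[339 180   6  21  57] [ 0.564 -0.037  0.074]
[287 189   9   9  65] [0.555 0.111 0.074]
[316 193   9   9  68] [0.544 0.027 0.074]
[337 205   9  15 124] [ 0.5   -0.035  0.074]
```

View pics/t5.png

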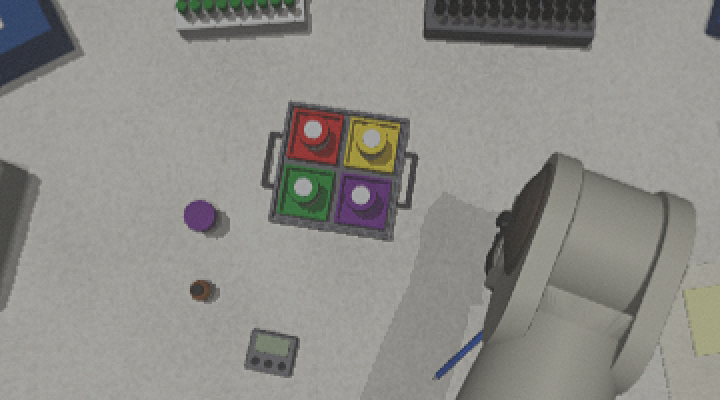

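View pics/s5.png

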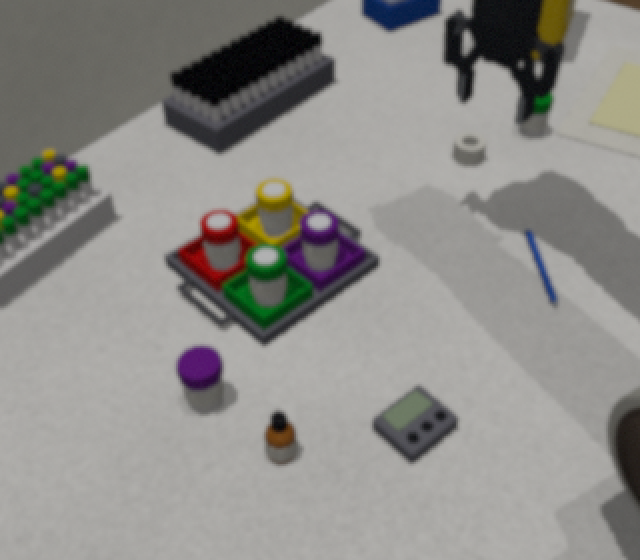

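Both views show all four stickered pots upright in their matching cells, at red (219,235), yellow (275,205), purple (319,235) and green (266,275) in the side crop. Each is within about 2 mm of its cell centre, the plain pots have not moved, and the arm is clear. Handing in.

```bash
python3 -c "
from station import sign_off;print(sign_off())"
```

```text
the job is handed in; nothing more can be done
None
```

The job is handed in at about 40 s of the 104 s: all four stickered pots stand upright in their matching cells, within about 2 mm of centre by the top camera, and the two plain pots were left where they stood; `sign_off()` returned no verdict.

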